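# Lock the nuts on a spice stand and put its upper shelf on

### The job

The two-tier spice stand is being put together: the small nut on its threaded post already marks the height of the upper shelf. Run the big nut above it down and tighten it firmly, hard home, against the small one so that the two lock each other, but not so hard that the small nut is dragged round with it. Then lower the loose wooden shelf gently over the post until it rests level on the big nut, let go, and leave the spice jars standing where they are.

Things in the scene. Friction and masses are not known exactly. Their poses are not given: they have to be found in the camera images.
- big_nut: upper, larger steel hex nut on the post, 38 mm across flats, 44 across corners, 20 high, with a thin fibre facing underneath. Clockwise seen from above drives it down, 4 mm a turn (0.64 mm a radian). Origin: centre of its underside; z up; its flats face along its x axis and every 60 degrees from it. It starts 1 to 1.9 mm (1.5 to 3 rad of turning) above the small nut
- big_nut_mid (a point): point on the axis half-way up the big nut (10 mm above its underside), the height to grip it at; 40 to 49 mm of post stand above it. It runs against 0.25 N m of thread friction. From first touch it turns 0.8 rad more while the facing is squeezed, with hardly more torque; then it is hard home and the torque shoots up. Well tightened at 0.4 to 0.7 N m above running; it stays tight when let go
- big_nut_top (a point): centre of the big nut's top face, the seat on which the upper shelf rests; 20 mm above its underside
- small_nut_corner (a point): one corner of the underside of the lower, smaller steel hex nut on the same thread (26 mm across flats), 15 mm from the post's axis; shows whether it has been turned. This nut is stiff on the thread: it stands still until about 1.1 N m comes on it through the big nut, then it is dragged round and its height is lost
- post_tip (a point): tip of the stand's upright threaded post, on its axis, 178 mm above the worktop; the post is 16 mm thick, its last 8 mm taper to 9 mm. The stand's round wooden foot, 144 mm across, 24 mm high at its rim, grips the worktop and does not move
- shelf: loose upper shelf on the worktop: round wooden disc 144 mm across, 8 mm thick, rim 5 mm thick and 16 mm high, 0.2 to 0.33 kg; in its middle an upright steel hub tube 32 mm across, its top 36 mm above the shelf's underside, its flange 52 mm across and 1.5 mm thick on the disc. A straight 19 mm hole goes through hub and disc. Origin: centre of the flat underside; z up
- shelf_hub (a point): point on the hub's axis 28 mm above the shelf's underside and 8 mm below the hub's top: the height to grip the hub at
- jar_a: glass spice jar with a red cap, 41 mm across, 105 mm high, a bystander; origin: centre of its underside, z up
- jar_b: another such spice jar, a bystander; origin: centre of its underside, z up
- jar_c: another such spice jar, a bystander; origin: centre of its underside, z up
There are look-alikes about, which are no part of the job. Of the things shaped like the part that bears big_nut, the wooden one is meant.

How it is judged:
By the outcome, as a careful person would: the job done as asked, in the order asked, and still so for the second after the job is handed in, with the robot touching nothing.
It also fails if it takes over 72 s, if anything falls off the work surface, if the arm or the gripper's body presses on something with over 40 N, if the wrist force passes 120 N, or if a joint passes its speed limit or range.

### The arm

A 6-joint arm with a two-finger parallel gripper is mounted at the origin on a cart in front of the work surface, level with it; the furniture and walls round the work are solid. World frame = base frame: x ahead of the robot, y to its left, z up, the work surface at z = 0. Lengths are in m, angles in rad, forces in N, time in s.
With the tool pointing down it reaches from about 0.35 to 0.85 m from the base axis. Payload 8.1 kg.
Tool frame: the origin (TCP) lies midway between the tips of the shut fingers; the grasp point (between the pads) lies 19 mm behind it; z points along the fingers, y is the line along which they close (so a half turn about z gives the same grasp; the last joint's range is limited). The gripper opens to 85 mm and grips with 20 to 120 N. Pads are 22 mm wide; open, the fingers measure 114 mm over their backs; the gripper's body (76 mm by 85 mm) begins 54 mm behind the grasp point. The pads swing forward as they close: fully open they stand 13 mm farther back than shut.
Start: joints at [1.123, 0.13, 1.488, -0, 1.523, -0.085], TCP at [0.213, 0.561, 0.206] pointing down, gripper open.
Joint ranges: [-2.96, 2.96], [-0.89, 2.26], [0.02, 2.5], [-1.34, 4.48], [0, 2.73], [-2.66, 2.66]. Speed limits (rad/s): [2.39, 2.39, 2.79, 3.14, 3.14, 3.14].

### API

Orientations are given as a unit quaternion [w, x, y, z].
In Python, from rig import ctrl, vision gives the robot as it stands.
- The arm moves only by the tool play_rows, never from a script. Its argument "deltas" is a list of rows, each a list of 4 numbers: the shift along the tool's x, y, z in m, then the turn about the tool's z in degrees. In form: [[tx, ty, tz, yaw], ...]. A call has 1 to 20 rows; each row is the pose to reach, as a shift and turn from the pose commanded when the call began, along the tool's axes at that moment; what a row does not reach only later rows make up. A row lasts 1/12 s, in which the tool goes at most 41.7 mm and 7.16 degrees, less where a joint would pass 70% of its speed; a pose out of reach is approached as far as the arm can. A call with a gripper value outside its range is refused whole. "hand" is the gripper's target within -1 to 1 (fully open at 1, half-way at 0, shut at -1), set as the call begins (left out, the last holds). The fingers move at their own pace and stop on an object; the grip force is fixed at half the most. Time passes only in rows, so rows that repeat a pose let the fingers close. It gives the time, the measured TCP pose, the force, the opening and the grip force at its end, in the units of the state.
- ctrl.observe(): the state, without advancing time (a new reading comes with each control period).
- vision.snapshot(name): name is "side" or "top"; returns the picture (420x560x3 uint8, blue, green, red); there is no depth.
- vision.camera_model(name): a dict with "mtx" (3x3 intrinsics, pixels), "position" and "attitude" of the camera in the world. Camera axes: x right, y down, z forward; pixel columns grow to the right and rows downward; lengths in m; the calibration is good to about 2 mm. A picture is of the moment at which its call begins. camera_model takes no time and is no camera call.
- ctrl.hand_in(): hands the job in; it is judged then, once.
The state is a dict: "clock": time; "q": joint angles; "joint_velocities": joint speeds; "joint_efforts": joint torques, N m; "tcp_pos": TCP position; "orientation": TCP orientation; "contact_force": force on the tool from outside, world axes, zero at the start; "torque": the same for the moment, N m; "width": opening from 0.0 (shut) to 1.0 (fully open); "finger_force": force on a finger pad.
Only numpy, scipy, OpenCV 4.12 (cv2) and the standard library are available. Lean on these libraries where they do the work, as an engineer would, in place of code of your own. Each camera call takes 0.05 s, during which the arm holds its last target. There are 200 camera calls.

## Working session

There is one attempt and no reset: what is moved stays moved. The work goes in short steps, Python scripts to look and compute and a tool call to move; the robot and the scene stay as the last step left them, time stands still between calls to the robot, and variables do not carry over. Pictures are saved under pics/ and viewed, at most 10 in all, crops included, and the job is handed in when it is done.

Besides the shell and the picture viewer there is one more tool, called after "Request:" as name(argument=value, ...), one argument or row to a line, values as JSON. play_rows: Moves the arm, as the interface text tells. Its arguments: {"type":"object","properties":{"deltas":{"type":"array","items":{"type":"array","items":{"type":"number"}}},"hand":{"type":"number"}},"required":["deltas"]}

```bash
mkdir -p pics && ls && python3 - <<'E'
from rig import ctrl, vision
import cv2
for n in("side","top"):
    im=vision.snapshot(n); cv2.imwrite(f"pics/{n}0.png",im)
    m=vision.camera_model(n); print(n,m)
print(ctrl.observe())
E
```

```text
pics
side {'mtx': array([[505.05683928,   0.        , 281.72547552],
       [  0.        , 505.05683928, 204.03282688],
       [  0.        ,   0.        ,   1.        ]]), 'position': array([-0.29847145, -0.27293227,  0.99050642]), 'attitude': array([-0.26593047,  0.70449683, -0.61416044,  0.2361613 ])}
top {'mtx': array([[488.2068537 ,   0.        , 275.08044039],
       [  0.        , 488.2068537 , 213.51499998],
       [  0.        ,   0.        ,   1.        ]]), 'position': array([ 0.2555155 , -0.19683815,  1.37319044]), 'attitude': array([ 0.05731625, -0.69515081,  0.71492953, -0.04853835])}
{'clock': 0.1, 'q': array([ 1.12260073e+00,  1.31095229e-01,  1.48918907e+00, -1.18393666e-05,
        1.52301390e+00, -8.53948167e-02]), 'joint_velocities': array([ 0.00088102, -0.00250649, -0.00157486, -0.00015402, -0.00039983,
       -0.00164286]), 'joint_efforts': array([ 5.53472728e-04, -5.70956969e+01, -5.01938975e+01, -3.01531354e-04,
        8.26216594e-03,  1.35979036e-05]), 'tcp_pos': array([0.21267728, 0.56045277, 0.20503339]), 'orientation': array([-2.19122334e-04,  1.80406815e-01,  9.83591711e-01, -8.24159816e-04]), 'contact_force': array([0.12663165, 0.69931339, 0.40098387]), 'torque': array([ 0.01839781, -0.01041619,  0.01051815]), 'finger_force': 0.0, 'width': 0.99882662560806}
```

View pics/side0.png

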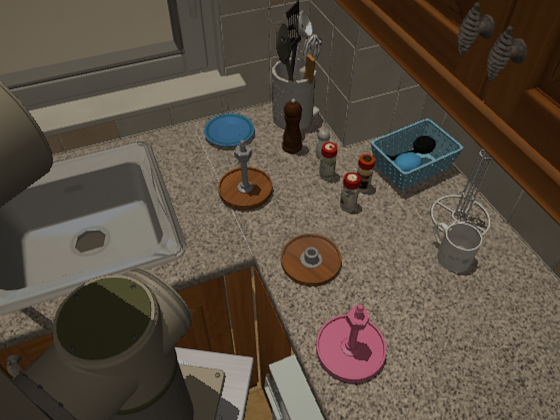

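View pics/top0.png

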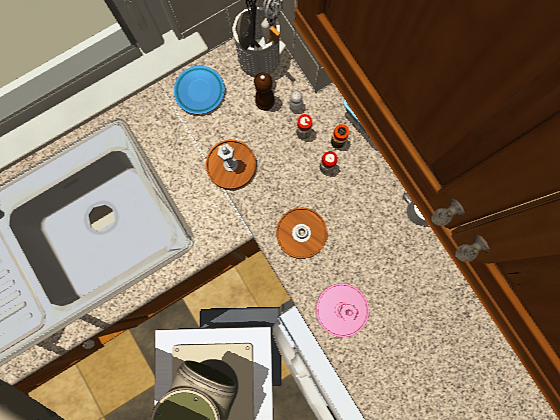

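The side view shows two posts with nuts: wooden at about (245,165) and pink at about (355,325). The wooden one is meant, because the task says so. The loose shelf is at (311,258). Next I'll build a helper, measure, and crop the stand enlarged.

```bash
cat > h.py <<'E'
import numpy as np, cv2
from scipy.spatial.transform import Rotation as R
from rig import ctrl, vision
def rot(q): return R.from_quat([q[1],q[2],q[3],q[0]]).as_matrix()
C={n:vision.camera_model(n) for n in("side","top")}
def proj(n,P):
    c=C[n]; p=rot(c["attitude"]).T@(np.asarray(P,float)-c["position"]); u=c["mtx"]@p; return u[:2]/u[2]
def ray(n,px):
    c=C[n]; d=rot(c["attitude"])@np.linalg.inv(c["mtx"])@[px[0],px[1],1.]; return c["position"],d/np.linalg.norm(d)
def plane(n,px,z):
    o,d=ray(n,px); return o+d*(z-o[2])/d[2]
def tri(a,b):
    (o1,d1),(o2,d2)=ray("side",a),ray("top",b)
    s=np.linalg.lstsq(np.c_[d1,-d2],o2-o1,rcond=None)[0]; p,q=o1+s[0]*d1,o2+s[1]*d2
    return (p+q)/2,np.linalg.norm(p-q)
E
python3 - <<'E'
from h import *
S=cv2.imread("pics/side0.png");T=cv2.imread("pics/top0.png")
print("tcp px",proj("side",[.213,.561,.206]),proj("top",[.213,.561,.206]))
print("stand foot",plane("side",(245,188),.024),plane("top",(231,164),.024))
print("shelf rim",plane("side",(311,259),.016),plane("top",(302,233),.016))
print("tip px guess",tri((244,141),(225,147)))
for n,I,c in(("side",S,[(245,165),(311,259),(350,170)]),("top",T,[(231,160),(302,233),(320,140)])):
  cr=[cv2.resize(I[y-33:y+33,x-33:x+33],None,fx=6,fy=6,interpolation=cv2.INTER_CUBIC)[:,:] for x,y in c[:2]]
  globals()[n+'c']=cv2.hconcat(cr)
o=cv2.resize(cv2.vconcat([sidec,topc]),(600,600)); cv2.imwrite("pics/crop1.png",o)
E
```

```text
tcp px [-105.80963645  232.63699973] [-37.351121   314.02372107]
stand foot [ 0.59721056 -0.06006351  0.024     ] [ 0.60536416 -0.0613915   0.024     ]
shelf rim [ 0.39956765 -0.25408951  0.016     ] [ 0.40344405 -0.25638993  0.016     ]
tip px guess (array([ 0.61077846, -0.06226046,  0.17586816]), np.float64(0.0005231641153072215))
```

View pics/crop1.png

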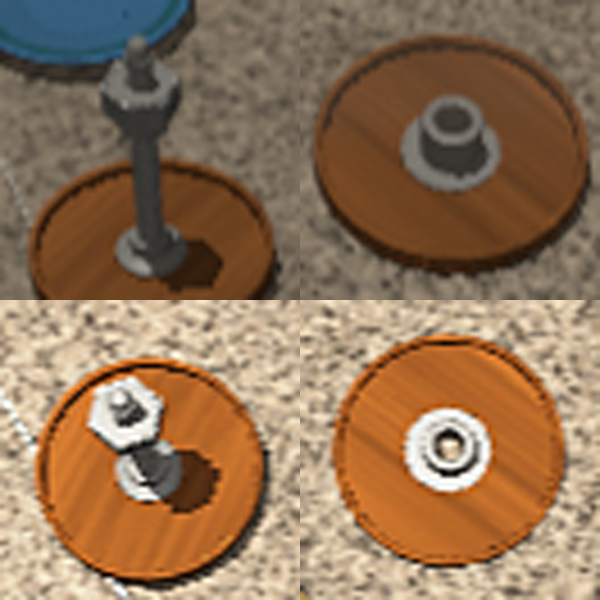

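The crop confirms the wooden stand (side ~(245,165), top ~(231,160)) carries the big hex nut. The shelf is the wooden disc with the hub at side (311,258) / top (302,233). The pink one (355,325) is the look-alike. Next I'll measure precisely.

```bash
python3 - <<'E'
from h import *
S=cv2.imread("pics/side0.png");T=cv2.imread("pics/top0.png")
def wood(I,box,n,z,smin):
    x0,y0,x1,y1=box; hsv=cv2.cvtColor(I[y0:y1,x0:x1],cv2.COLOR_BGR2HSV)
    m=((hsv[...,0]<17)&(hsv[...,1]>smin)).astype(np.uint8)
    m=cv2.morphologyEx(m,cv2.MORPH_OPEN,np.ones((3,3)))
    c=max(cv2.findContours(m,0,1)[0],key=cv2.contourArea); c=cv2.convexHull(c)
    p=np.array([plane(n,(a+x0,b+y0),z)[:2] for a,b in c[:,0]])
    (cx,cy),r=cv2.minEnclosingCircle(p.astype(np.float32)); e=cv2.fitEllipse(c)
    print(n,box,"ell ctr",np.round(np.add(e[0],(x0,y0)),1),"->",np.round(plane(n,np.add(e[0],(x0,y0)),z),4),"circ",round(cx,4),round(cy,4),"r",round(r,4))
wood(T,(198,130,268,200),"top",.024,140); wood(S,(210,160,282,215),"side",.024,120)
wood(T,(268,198,335,268),"top",.016,140); wood(S,(270,225,350,292),"side",.016,120)
# jars red caps
for n,I in(("side",S),("top",T)):
    hsv=cv2.cvtColor(I,cv2.COLOR_BGR2HSV); m=(((hsv[...,0]<8)|(hsv[...,0]>172))&(hsv[...,1]>190)&(hsv[...,2]>70)).astype(np.uint8)
    for c in cv2.findContours(cv2.dilate(m,np.ones((3,3))),0,1)[0]:
        if cv2.contourArea(c)>60:
            e,_=cv2.minEnclosingCircle(c); print(n,"cap",np.round(e,1),np.round(plane(n,e,.1),3))
# big crops
o=cv2.hconcat([cv2.resize(S[135:175,222:272],None,fx=8,fy=10,interpolation=cv2.INTER_CUBIC),cv2.resize(T[135:175,205:255],None,fx=8,fy=10,interpolation=cv2.INTER_CUBIC)])
for i in range(0,800,40): cv2.line(o,(i,0),(i,6),(0,255,255),1)
for j in range(0,400,50): cv2.line(o,(0,j),(8,j),(0,255,255),1); 
cv2.imwrite("pics/crop2.png",o)
E
```

```text
top (198, 130, 268, 200) ell ctr [230.4 164. ] -> [ 0.6054 -0.0597  0.024 ] circ 0.6058 -0.0597 r 0.073
side (210, 160, 282, 215) ell ctr [244.8 187.8] -> [ 0.5978 -0.0594  0.024 ] circ 0.5996 -0.0563 r 0.0788
top (268, 198, 335, 268) ell ctr [301.1 232.6] -> [ 0.4046 -0.254   0.016 ] circ 0.4053 -0.254 r 0.0719
side (270, 225, 350, 292) ell ctr [311.1 260. ] -> [ 0.3967 -0.2545  0.016 ] circ 0.4005 -0.2533 r 0.0746
side cap [351.5 180. ] [ 0.59  -0.332  0.1  ]
side cap [329. 149.] [ 0.696 -0.269  0.1  ]
top cap [329.  158.9] [ 0.592 -0.332  0.1  ]
top cap [340.2 132.7] [ 0.664 -0.365  0.1  ]
top cap [304. 122.] [ 0.697 -0.269  0.1  ]
```

View pics/crop2.png

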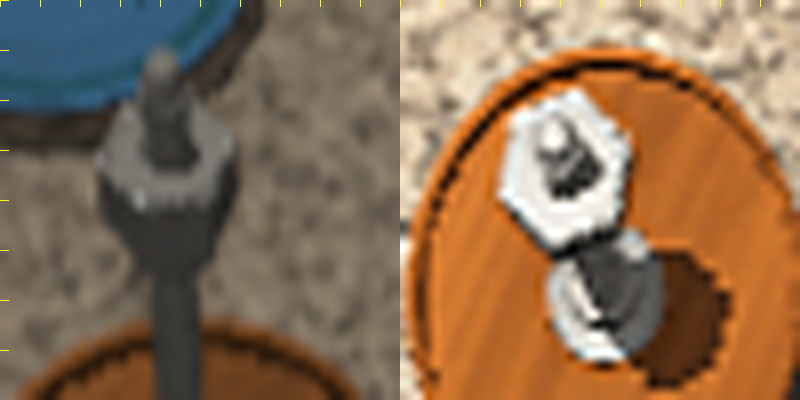

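The side panel shows the tip at about (242.3,140.5) and the nut's top-face centre at about (243,150). In the top panel the nut's hexagon is centred near (225.7,152), with the tip near (224.1,147.8).

```bash
python3 - <<'E'
from h import *
print("tip",tri((242.3,140.5),(224.3,148)),plane("top",(224.3,148),.178),plane("side",(242.3,140.7),.178))
cor=np.array([(575,90),(632,142),(622,210),(560,250),(500,195),(511,115)],float)
px=np.c_[205+(cor[:,0]-400)/8,135+cor[:,1]/10]
for z in(.14,.145):
    P=np.array([plane("top",p,z)[:2] for p in px]); c=P.mean(0); d=P-c
    print(z,"ctr",c,"r",np.linalg.norm(d,axis=1).round(4),"ang%60",(np.degrees(np.arctan2(d[:,1],d[:,0]))%60).round(1))
for z in(.14,.145,.15): print(z,proj("side",(.608,-.061,z)),proj("top",(.608,-.061,z)))
print("tri nut top",tri((243,150),tuple(px.mean(0))))
o=ctrl.observe(); M=rot(o["orientation"]); print(M.round(3)); 
# shift needed: TCP to above post & above shelf in tool axes
for n,t in(("post",(.608,-.061,.22)),("shelf",(.403,-.254,.22))): print(n,(M.T@(np.array(t)-o["tcp_pos"])).round(4))
E
```

```text
tip (array([ 0.6066194 , -0.06007674,  0.18077338]), np.float64(0.0013695198153801716)) [ 0.60754649 -0.06043741  0.178     ] [ 0.60892411 -0.05879749  0.178     ]
0.14 ctr [ 0.60867778 -0.05998729] r [0.0209 0.0223 0.0216 0.0224 0.0229 0.0232] ang%60 [51.8 45.7 55.9 53.8 47.5 51.1]
0.145 ctr [ 0.60724588 -0.06054215] r [0.0208 0.0222 0.0215 0.0223 0.0228 0.0231] ang%60 [51.8 45.7 55.9 53.8 47.5 51.1]
0.14 [243.90706278 152.66406111] [226.22253887 151.93033122]
0.145 [243.80616504 151.16428768] [226.00426623 151.40338375]
0.15 [243.70466118 149.65550476] [225.78428551 150.87231266]
tri nut top (array([ 0.60533515, -0.06052575,  0.15117802]), np.float64(0.001427487210351851))
[[-0.935  0.355 -0.001]
 [ 0.355  0.935 -0.002]
 [ 0.    -0.002 -1.   ]]
post [-0.5901 -0.4407 -0.0143]
shelf [-0.467  -0.6939 -0.0138]
```

Request:
play_rows(
  deltas=[
    [-0.59,-0.44,-0.016,-72],
    [-0.59,-0.44,-0.016,-72],
    [-0.59,-0.44,-0.016,-72],
    [-0.59,-0.44,-0.016,-72],
    [-0.59,-0.44,-0.016,-72],
    [-0.59,-0.44,-0.016,-72],
    [-0.59,-0.44,-0.016,-72],
    [-0.59,-0.44,-0.016,-72],
    [-0.59,-0.44,-0.016,-72],
    [-0.59,-0.44,-0.016,-72],
    [-0.59,-0.44,-0.016,-72],
    [-0.59,-0.44,-0.016,-72],
    [-0.59,-0.44,-0.016,-72],
    [-0.59,-0.44,-0.016,-72],
    [-0.59,-0.44,-0.016,-72],
    [-0.59,-0.44,-0.016,-72],
    [-0.59,-0.44,-0.016,-72],
    [-0.59,-0.44,-0.016,-72],
    [-0.59,-0.44,-0.016,-72],
    [-0.59,-0.44,-0.016,-72],
  ],
  hand=1,
)

```text
clock: 1.77
tcp_pos: [0.6098, -0.0653, 0.2207]
orientation: [-0.001, -0.43, 0.903, -0.001]
contact_force: [1.1, 0.0, -0.0]
width: 0.998
finger_force: 0.0
```

```bash
cat >> h.py <<'E'
def st(t=None):
    o=ctrl.observe(); M=rot(o["orientation"])
    print("clk",round(o["clock"],2),"tcp",o["tcp_pos"].round(4),"yang",round(np.degrees(np.arctan2(M[1,1],M[0,1]))%180,1),"q6",o["q"][5].round(3),"F",o["contact_force"].round(1),"Ftool",(M.T@o["contact_force"]).round(1),"T",o["torque"].round(3),"e6",o["joint_efforts"][5].round(3),"w",round(float(o["width"]),3),"ff",round(float(o["finger_force"]),1))
    if t is not None: print("shift",(M.T@(np.array(t)-o["tcp_pos"])).round(4))
    return o
E
python3 - <<'E'
from h import *
S=vision.snapshot("side");T=vision.snapshot("top")
st((.608,-.06,.117))
o=cv2.hconcat([cv2.resize(S[80:200,190:310],(400,400),interpolation=cv2.INTER_CUBIC),cv2.resize(T[90:210,165:285],(400,400),interpolation=cv2.INTER_CUBIC)])
cv2.imwrite("pics/a1.png",o)
E
```

```text
clk 1.87 tcp [ 0.6082 -0.061   0.2208] yang 141.1 q6 -2.646 F [-0.2  0.  -0.7] Ftool [0.1 0.1 0.7] T [-0.021 -0.039  0.033] e6 -0.173 w 0.999 ff 0.0
shift [-0.0007  0.0006  0.1038]
```

View pics/a1.png

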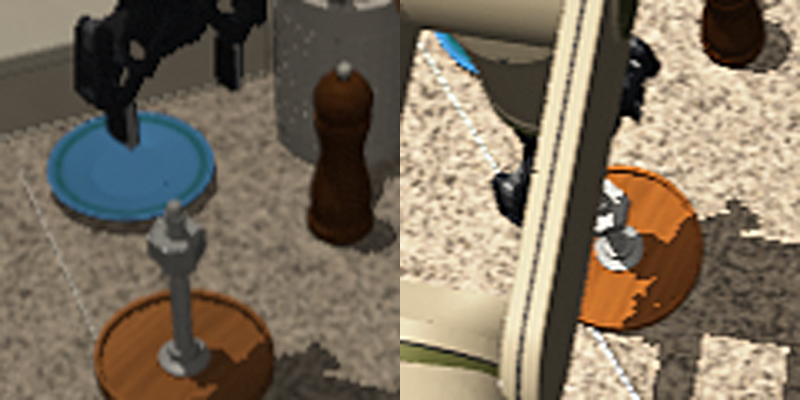

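```bash
python3 - <<'E'
from h import *
o=st()
M=rot(o["orientation"]);p=o["tcp_pos"]
for dz in(0,-.013,-.03):
  for s in(-.045,.045):
    P=p+M@[0,s,dz]; a=proj("side",P); print(dz,s,P.round(3),((a-[190,80])*3.333).round(0),((proj("top",P)-[165,90])*3.333).round(0))
print(o["q"])
E
```

```text
clk 1.87 tcp [ 0.6082 -0.061   0.2208] yang 141.1 q6 -2.646 F [-0.2  0.  -0.7] Ftool [0.1 0.1 0.7] T [-0.021 -0.039  0.033] e6 -0.173 w 0.999 ff 0.0
0 -0.045 [ 0.643 -0.089  0.221] [222. 130.] [229. 129.]
0 0.045 [ 0.573 -0.033  0.221] [125. 186.] [153. 223.]
-0.013 -0.045 [ 0.643 -0.089  0.234] [221. 116.] [228. 123.]
-0.013 0.045 [ 0.573 -0.033  0.234] [123. 171.] [151. 219.]
-0.03 -0.045 [ 0.643 -0.089  0.251] [220.  96.] [225. 115.]
-0.03 0.045 [ 0.573 -0.033  0.251] [121. 152.] [147. 212.]
[-1.83907747e-01  1.56884234e-01  1.43223072e+00  1.87031531e-04
  1.55444450e+00 -2.64622522e+00]
```

Request:
play_rows(
  deltas=[
    [0,0,0.008,7],
    [0,0,0.016,14],
    [0,0,0.024,21],
    [0,0,0.032,28],
    [0,0,0.04,35],
    [0,0,0.05,42],
    [0,0,0.06,49],
    [0,0,0.07,56],
    [0,0,0.08,60],
    [0,0,0.088,60],
    [0,0,0.096,60],
    [0,0,0.102,60],
    [0,0,0.106,60],
    [0,0,0.106,60],
    [0,0,0.106,60],
  ],
)

```text
clock: 3.12
tcp_pos: [0.6083, -0.0597, 0.116]
orientation: [-0.0, 0.076, 0.997, 0.0]
contact_force: [-0.0, -0.0, 0.4]
width: 0.996
finger_force: 0.0
```

```bash
python3 - <<'E'
from h import *
S=vision.snapshot("side")
st((.608,-.06,.114))
cv2.imwrite("pics/a2.png",cv2.resize(S[80:200,180:320],(700,600),interpolation=cv2.INTER_CUBIC))
E
```

```text
clk 3.17 tcp [ 0.6086 -0.0598  0.1164] yang 81.2 q6 -1.6 F [-0.1 -0.1  0. ] Ftool [ 0.1 -0.1 -0. ] T [ 0.01  -0.012  0.032] e6 -0.019 w 0.996 ff 0.0
shift [ 0.0006 -0.0003  0.0024]
```

View pics/a2.png

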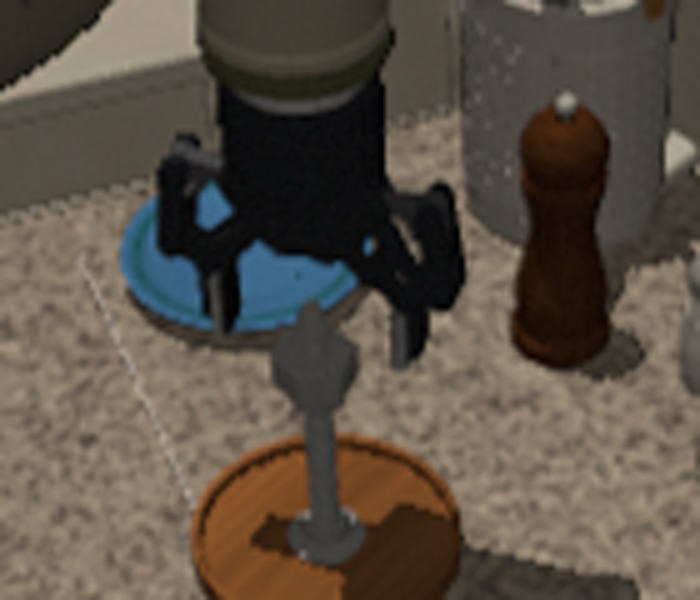

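```bash
python3 - <<'E'
from h import *
for z in(.116,.129,.14,.15,.16): print(z,"mid tips",plane("side",(243.3,149.9),z).round(4),"L",plane("side",(225.6,146.4),z).round(4),"R",plane("side",(261,153.4),z).round(4))
for z in(.18,.19,.2,.21): print(z,"body",plane("side",(240,132),z).round(4))
o=ctrl.observe();p=o["tcp_pos"]
for dz in (-.073,-.12,-.17): print(dz,((proj("side",p-[0,0,dz])-[180,80])*5).round())
E
```

```text
0.116 mid tips [ 0.6436 -0.0516  0.116 ] L [ 0.6503 -0.004   0.116 ] R [ 0.637  -0.0985  0.116 ]
0.129 mid tips [ 0.6296 -0.0549  0.129 ] L [ 0.6362 -0.008   0.129 ] R [ 0.6231 -0.1011  0.129 ]
0.14 mid tips [ 0.6178 -0.0576  0.14  ] L [ 0.6243 -0.0114  0.14  ] R [ 0.6113 -0.1033  0.14  ]
0.15 mid tips [ 0.607  -0.0602  0.15  ] L [ 0.6134 -0.0144  0.15  ] R [ 0.6006 -0.1053  0.15  ]
0.16 mid tips [ 0.5962 -0.0627  0.16  ] L [ 0.6026 -0.0175  0.16  ] R [ 0.5899 -0.1073  0.16  ]
0.18 body [ 0.6376 -0.0478  0.18  ]
0.19 body [ 0.626  -0.0505  0.19  ]
0.2 body [ 0.6145 -0.0533  0.2   ]
0.21 body [ 0.6029 -0.0561  0.21  ]
-0.073 [312. 286.]
-0.12 [307. 209.]
-0.17 [301. 122.]
```

Request:
play_rows(
  deltas=[
    [0,0,0.002,0],
    [0,0,0.002,0],
    [0,0,0.002,0],
    [0,0,0.002,0],
    [0,0,0.002,0],
    [0,0,0.002,0],
    [0,0,0.002,0],
    [0,0,0.002,0],
  ],
  hand=-1,
)

```text
clock: 3.83
tcp_pos: [0.6088, -0.0588, 0.1149]
orientation: [0.001, 0.076, 0.997, 0.001]
contact_force: [-0.6, 5.4, 4.5]
width: 0.425
finger_force: 60.1
```

```bash
python3 - <<'E'
from h import *
S=vision.snapshot("side")
st((.608,-.06,.114))
cv2.imwrite("pics/a3.png",cv2.resize(S[110:180,200:290],(720,560),interpolation=cv2.INTER_CUBIC))
E
```

```text
clk 3.88 tcp [ 0.6088 -0.0588  0.1149] yang 81.2 q6 -1.599 F [-0.8  5.6  4.3] Ftool [ 1.6  5.4 -4.3] T [ 0.844  0.234 -0.189] e6 -0.227 w 0.419 ff 60.1
shift [ 0.0006 -0.0013  0.0009]
```

View pics/a3.png

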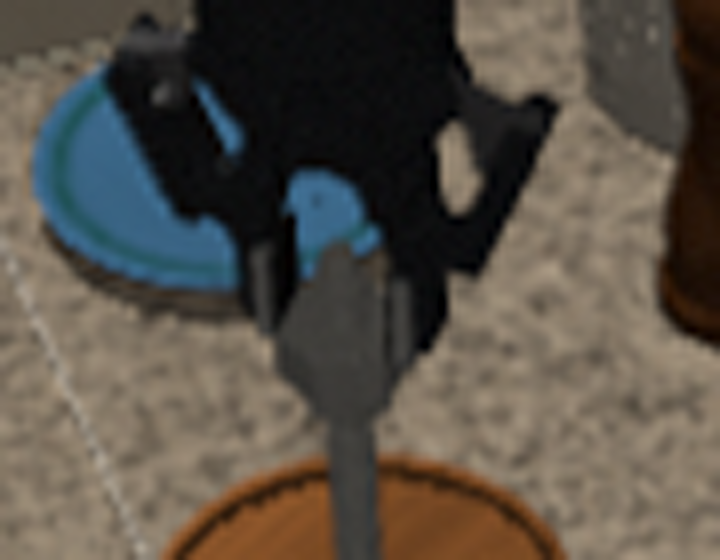

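Request:
play_rows(
  deltas=[
    [0,0,0,0],
    [0,0,0,0],
    [0,0.001,0.003,0],
    [0,0.001,0.005,0],
    [0,0.001,0.005,0],
  ],
  hand=0.2,
)

```text
clock: 4.3
tcp_pos: [0.608, -0.0589, 0.1081]
orientation: [-0.001, 0.077, 0.997, -0.0]
contact_force: [-0.2, -0.1, -0.6]
width: 0.602
finger_force: 0.0
```

Request:
play_rows(
  deltas=[
    [0,0,0,0],
    [0,0,0,0],
    [0,0,0,0],
    [0,0,0,0],
    [0,0,0,0],
  ],
  hand=-1,
)

```text
clock: 4.72
tcp_pos: [0.6084, -0.0585, 0.1091]
orientation: [-0.0, 0.077, 0.997, 0.0]
contact_force: [-2.3, 3.2, 0.8]
width: 0.43
finger_force: 61.2
```

```bash
python3 - <<'E'
from h import *
st((.608,-.06,.114))
E
```

```text
clk 4.72 tcp [ 0.6084 -0.0585  0.1091] yang 81.2 q6 -1.598 F [-2.3  3.2  0.8] Ftool [ 2.8  2.8 -0.8] T [ 0.539  0.356 -0.124] e6 -0.202 w 0.43 ff 61.2
shift [ 0.0002 -0.0015 -0.0049]
```

Request:
play_rows(
  deltas=[
    [0,0,0.0001,5],
    [0,0,0.0001,11],
    [0,0,0.0002,17],
    [0,0,0.0003,23],
    [0,0,0.0003,29],
    [0,0,0.0004,35],
    [0,0,0.0005,41],
    [0,0,0.0005,47],
    [0,0,0.0006,53],
    [0,0,0.0007,59],
    [0,0,0.0007,65],
    [0,0,0.0008,71],
    [0,0,0.0009,77],
    [0,0,0.0009,83],
    [0,0,0.001,89],
    [0,0,0.0011,95],
    [0,0,0.0011,101],
    [0,0,0.0012,106],
    [0,0,0.0012,110],
    [0,0,0.0012,110],
  ],
)

```text
clock: 6.38
tcp_pos: [0.6077, -0.0587, 0.1078]
orientation: [-0.0, 0.862, 0.507, -0.001]
contact_force: [-5.8, 2.3, 4.2]
width: 0.429
finger_force: 60.7
```

```bash
python3 - <<'E'
from h import *
st()
E
```

```text
clk 6.38 tcp [ 0.6077 -0.0587  0.1078] yang 151.0 q6 0.327 F [-5.8  2.3  4.2] Ftool [-0.8 -6.2 -4.2] T [0.396 1.01  0.169] e6 1.774 w 0.429 ff 60.7
```

Request:
play_rows(
  deltas=[
    [0,0,0,2],
    [0,0,0,4],
    [0,0,0.0001,6],
    [0,0,0.0001,8],
  ],
)

```text
clock: 6.72
tcp_pos: [0.6077, -0.0587, 0.1077]
orientation: [-0.0, 0.894, 0.447, -0.001]
contact_force: [-6.1, 2.0, 5.1]
width: 0.43
finger_force: 60.2
```

```bash
python3 -c "
from h import *
st()"
```

```text
clk 6.72 tcp [ 0.6077 -0.0587  0.1077] yang 143.1 q6 0.463 F [-6.1  2.   5.1] Ftool [-2.1 -6.1 -5. ] T [0.414 1.031 0.29 ] e6 -0.605 w 0.43 ff 60.2
```

Request:
play_rows(
  deltas=[
    [0,0,0,2],
    [0,0,0,4],
    [0,0,0.0001,6],
    [0,0,0.0001,8],
    [0,0,0.0001,8],
    [0,0,0.0001,8],
  ],
)

```text
clock: 7.22
tcp_pos: [0.6076, -0.0587, 0.1076]
orientation: [-0.0, 0.923, 0.385, -0.001]
contact_force: [-5.8, 2.3, 5.4]
width: 0.428
finger_force: 60.7
```

```bash
python3 -c "
from h import *
st()"
```

```text
clk 7.22 tcp [ 0.6076 -0.0587  0.1076] yang 135.2 q6 0.601 F [-5.8  2.3  5.4] Ftool [-2.5 -5.7 -5.3] T [0.455 1.12  0.141] e6 0.309 w 0.428 ff 60.7
```

Request:
play_rows(
  deltas=[
    [0,0,0,1.5],
    [0,0,0.0001,3],
    [0,0,0.0001,4.5],
  ],
)

```text
clock: 7.47
tcp_pos: [0.6076, -0.0586, 0.1076]
orientation: [-0.0, 0.938, 0.348, -0.001]
contact_force: [-5.8, 2.6, 4.8]
width: 0.43
finger_force: 60.3
```

```bash
python3 -c "
from h import *
st()"
```

```text
clk 7.47 tcp [ 0.6076 -0.0586  0.1076] yang 130.7 q6 0.681 F [-5.8  2.6  4.8] Ftool [-2.7 -5.7 -4.8] T [0.515 1.173 0.255] e6 -0.404 w 0.43 ff 60.3
```

Request:
play_rows(
  deltas=[
    [0,0,0,1],
    [0,0,0.0001,2],
  ],
)

```text
clock: 7.63
tcp_pos: [0.6076, -0.0586, 0.1076]
orientation: [-0.0, 0.944, 0.331, -0.001]
contact_force: [-7.5, 2.7, 6.3]
width: 0.426
finger_force: 60.4
```

```bash
python3 -c "
from h import *
st()"
```

```text
clk 7.63 tcp [ 0.6076 -0.0586  0.1076] yang 128.7 q6 0.715 F [-7.5  2.7  6.3] Ftool [-4.1 -6.8 -6.3] T [0.522 1.254 0.26 ] e6 -0.136 w 0.426 ff 60.4
```

Request:
play_rows(
  deltas=[
    [0,0,0,1],
    [0,0,0,2],
  ],
)

```text
clock: 7.8
tcp_pos: [0.6076, -0.0586, 0.1075]
orientation: [-0.0, 0.949, 0.315, -0.001]
contact_force: [-6.3, 3.2, 5.3]
width: 0.426
finger_force: 60.4
```

```bash
python3 -c "
from h import *
st()"
```

```text
clk 7.8 tcp [ 0.6076 -0.0586  0.1075] yang 126.7 q6 0.75 F [-6.3  3.2  5.3] Ftool [-3.1 -6.3 -5.3] T [0.531 1.208 0.25 ] e6 -0.178 w 0.426 ff 60.4
```

Request:
play_rows(
  deltas=[
    [0,0,0,1],
    [0,0,0.0001,2],
  ],
)

```text
clock: 7.97
tcp_pos: [0.6076, -0.0586, 0.1075]
orientation: [-0.0, 0.955, 0.298, -0.001]
contact_force: [-7.2, 2.1, 7.1]
width: 0.425
finger_force: 60.5
```

```bash
python3 -c "
from h import *
st()"
```

```text
clk 7.97 tcp [ 0.6076 -0.0586  0.1075] yang 124.7 q6 0.785 F [-7.2  2.1  7.1] Ftool [-4.7 -5.8 -7.1] T [0.529 1.297 0.279] e6 -0.179 w 0.425 ff 60.5
```

Request:
play_rows(
  deltas=[
    [0,0,0,1],
    [0,0,0,2],
  ],
)

```text
clock: 8.13
tcp_pos: [0.6076, -0.0586, 0.1075]
orientation: [-0.0, 0.96, 0.281, -0.001]
contact_force: [-7.3, 2.2, 4.8]
width: 0.429
finger_force: 60.4
```

```bash
python3 -c "
from h import *
st()"
```

```text
clk 8.13 tcp [ 0.6076 -0.0586  0.1075] yang 122.7 q6 0.82 F [-7.3  2.2  4.8] Ftool [-5.  -5.8 -4.8] T [0.573 1.225 0.277] e6 -0.177 w 0.429 ff 60.4
```

Request:
play_rows(
  deltas=[
    [0,0,0,1],
    [0,0,0.0001,2],
    [0,0,0.0001,3],
  ],
)

```text
clock: 8.38
tcp_pos: [0.6076, -0.0585, 0.1075]
orientation: [-0.0, 0.967, 0.256, -0.001]
contact_force: [-7.0, 3.7, 5.3]
width: 0.429
finger_force: 60.5
```

```bash
python3 -c "
from h import *
st()"
```

```text
clk 8.38 tcp [ 0.6076 -0.0585  0.1075] yang 119.7 q6 0.872 F [-7.   3.7  5.3] Ftool [-4.3 -6.7 -5.3] T [0.526 1.342 0.257] e6 -0.172 w 0.429 ff 60.5
```

Request:
play_rows(
  deltas=[
    [0,0,0,1],
    [0,0,0,2],
    [0,0,0.0001,3],
  ],
)

```text
clock: 8.63
tcp_pos: [0.6076, -0.0585, 0.1074]
orientation: [-0.0, 0.973, 0.231, -0.001]
contact_force: [-8.0, 3.3, 6.8]
width: 0.431
finger_force: 60.5
```

```bash
python3 -c "
from h import *
st()"
```

```text
clk 8.63 tcp [ 0.6076 -0.0585  0.1074] yang 116.7 q6 0.925 F [-8.   3.3  6.8] Ftool [-5.7 -6.5 -6.8] T [0.574 1.308 0.321] e6 -0.163 w 0.431 ff 60.5
```

Request:
play_rows(
  deltas=[
    [0,0,0,1],
    [0,0,0.0001,2],
    [0,0,0.0001,3],
  ],
)

```text
clock: 8.88
tcp_pos: [0.6076, -0.0585, 0.1074]
orientation: [-0.0, 0.979, 0.205, -0.001]
contact_force: [-7.6, 2.6, 6.3]
width: 0.43
finger_force: 60.5
```

```bash
python3 -c "
from h import *
st()"
```

```text
clk 8.88 tcp [ 0.6076 -0.0585  0.1074] yang 113.7 q6 0.977 F [-7.6  2.6  6.3] Ftool [-5.9 -5.4 -6.3] T [0.621 1.375 0.248] e6 -0.152 w 0.43 ff 60.5
```

Request:
play_rows(
  deltas=[
    [0,0,0,1],
    [0,0,0,2],
    [0,0,0.0001,3],
  ],
)

```text
clock: 9.13
tcp_pos: [0.6076, -0.0584, 0.1073]
orientation: [-0.0, 0.984, 0.18, -0.001]
contact_force: [-8.4, 3.8, 8.8]
width: 0.429
finger_force: 60.6
```

```bash
python3 -c "
from h import *
st()"
```

```text
clk 9.13 tcp [ 0.6076 -0.0584  0.1073] yang 110.7 q6 1.029 F [-8.4  3.8  8.8] Ftool [-6.5 -6.6 -8.8] T [0.696 1.481 0.3  ] e6 -0.139 w 0.429 ff 60.6
```

Request:
play_rows(
  deltas=[
    [0,0,0,1],
    [0,0,0.0001,2],
    [0,0,0.0001,3],
  ],
)

```text
clock: 9.38
tcp_pos: [0.6076, -0.0585, 0.1073]
orientation: [-0.0, 0.988, 0.154, -0.001]
contact_force: [-8.7, 3.0, 8.1]
width: 0.431
finger_force: 60.6
```

```bash
python3 -c "
from h import *
st()"
```

```text
clk 9.38 tcp [ 0.6076 -0.0585  0.1073] yang 107.7 q6 1.082 F [-8.7  3.   8.1] Ftool [-7.4 -5.6 -8.1] T [0.692 1.438 0.323] e6 -0.128 w 0.431 ff 60.6
```

Request:
play_rows(
  deltas=[
    [-0.0005,-0.0004,-0.0003,1],
    [-0.001,-0.0008,-0.0006,2],
    [-0.001,-0.0008,-0.0006,3],
  ],
)

```text
clock: 9.63
tcp_pos: [0.6074, -0.0584, 0.1074]
orientation: [0.0, 0.992, 0.128, 0.0]
contact_force: [-0.9, 1.5, 1.3]
width: 0.425
finger_force: 60.3
```

```bash
python3 -c "
from h import *
st()"
```

```text
clk 9.63 tcp [ 0.6074 -0.0584  0.1074] yang 104.7 q6 1.135 F [-0.9  1.5  1.3] Ftool [-0.5 -1.7 -1.3] T [0.272 0.261 0.349] e6 -0.138 w 0.425 ff 60.3
```

Request:
play_rows(
  deltas=[
    [0,0,0,1],
    [0,0,0,2],
    [0,0,0,3],
  ],
)

```text
clock: 9.88
tcp_pos: [0.6074, -0.0584, 0.1074]
orientation: [0.0, 0.995, 0.101, 0.0]
contact_force: [-0.7, 1.6, 2.2]
width: 0.428
finger_force: 60.3
```

```bash
python3 -c "
from h import *
st()"
```

```text
clk 9.88 tcp [ 0.6074 -0.0584  0.1074] yang 101.6 q6 1.188 F [-0.7  1.6  2.2] Ftool [-0.3 -1.7 -2.2] T [0.327 0.255 0.349] e6 -0.119 w 0.428 ff 60.3
```

Request:
play_rows(
  deltas=[
    [0,0,0,1],
    [0,0,0,2],
    [0,0,0,3],
  ],
)

```text
clock: 10.13
tcp_pos: [0.6074, -0.0583, 0.1074]
orientation: [-0.0, 0.997, 0.075, 0.0]
contact_force: [-0.4, 1.4, 1.3]
width: 0.432
finger_force: 60.2
```

```bash
python3 -c "
from h import *
st()"
```

```text
clk 10.13 tcp [ 0.6074 -0.0583  0.1074] yang 98.6 q6 1.241 F [-0.4  1.4  1.3] Ftool [-0.2 -1.5 -1.3] T [0.267 0.158 0.32 ] e6 -0.106 w 0.432 ff 60.2
```

Request:
play_rows(
  deltas=[
    [0,0,0,1],
    [0,0,0,2],
    [0,0,0.0001,3],
    [0,0,0.0001,4],
  ],
)

```text
clock: 10.47
tcp_pos: [0.6074, -0.0583, 0.1073]
orientation: [-0.0, 0.999, 0.04, 0.0]
contact_force: [-1.2, 0.9, 1.5]
width: 0.431
finger_force: 60.4
```

```bash
python3 -c "
from h import *
st()"
```

```text
clk 10.47 tcp [ 0.6074 -0.0583  0.1073] yang 94.6 q6 1.31 F [-1.2  0.9  1.5] Ftool [-1.2 -1.  -1.5] T [0.37  0.149 0.261] e6 -0.1 w 0.431 ff 60.4
```

Request:
play_rows(
  deltas=[
    [0,0,0,1],
    [0,0,0,2],
    [0,0,0,3],
  ],
)

```text
clock: 10.72
tcp_pos: [0.6073, -0.0583, 0.1073]
orientation: [-0.0, 1.0, 0.014, 0.0]
contact_force: [-0.6, 2.2, 1.1]
width: 0.427
finger_force: 60.2
```

```bash
python3 -c "
from h import *
st()"
```

```text
clk 10.72 tcp [ 0.6073 -0.0583  0.1073] yang 91.6 q6 1.363 F [-0.6  2.2  1.1] Ftool [-0.5 -2.2 -1.1] T [0.413 0.112 0.349] e6 -0.089 w 0.427 ff 60.2
```

Request:
play_rows(
  deltas=[
    [0,0,0,1],
    [0,0,0.0001,2],
    [0,0,0.0001,3],
  ],
)

```text
clock: 10.97
tcp_pos: [0.6074, -0.0583, 0.1073]
orientation: [-0.0, 1.0, -0.012, 0.0]
contact_force: [-0.7, 2.5, 2.0]
width: 0.429
finger_force: 60.3
```

```bash
python3 -c "
from h import *
st()"
```

```text
clk 10.97 tcp [ 0.6074 -0.0583  0.1073] yang 88.6 q6 1.415 F [-0.7  2.5  2. ] Ftool [-0.7 -2.5 -2. ] T [0.432 0.146 0.382] e6 -0.101 w 0.429 ff 60.3
```

Request:
play_rows(
  deltas=[
    [0,0,0,1],
    [0,0,0,2],
    [0,0,0,3],
  ],
)

```text
clock: 11.22
tcp_pos: [0.6074, -0.0583, 0.1073]
orientation: [-0.0, 0.999, -0.038, 0.0]
contact_force: [-0.7, 1.8, 3.1]
width: 0.427
finger_force: 60.5
```

```bash
python3 -c "
from h import *
st()"
```

```text
clk 11.22 tcp [ 0.6074 -0.0583  0.1073] yang 85.6 q6 1.468 F [-0.7  1.8  3.1] Ftool [-0.9 -1.8 -3.1] T [0.508 0.113 0.316] e6 -0.054 w 0.427 ff 60.5
```

Request:
play_rows(
  deltas=[
    [0,0,0,1],
    [0,0,0.0001,2],
    [0,0,0.0001,3],
  ],
)

```text
clock: 11.47
tcp_pos: [0.6074, -0.0582, 0.1073]
orientation: [-0.0, 0.998, -0.064, 0.0]
contact_force: [-1.7, 3.6, 3.2]
width: 0.428
finger_force: 60.4
```

```bash
python3 -c "
from h import *
st()"
```

```text
clk 11.47 tcp [ 0.6074 -0.0582  0.1073] yang 82.6 q6 1.52 F [-1.7  3.6  3.2] Ftool [-2.1 -3.3 -3.2] T [0.575 0.145 0.356] e6 -0.078 w 0.428 ff 60.4
```

Total is 178.5°. I'm continuing in small steps.

Request:
play_rows(
  deltas=[
    [0,0,0,1],
    [0,0,0,2],
  ],
)

```text
clock: 11.63
tcp_pos: [0.6074, -0.0582, 0.1072]
orientation: [-0.0, 0.997, -0.082, 0.0]
contact_force: [-1.6, 3.4, 3.1]
width: 0.43
finger_force: 60.3
```

```bash
python3 -c "
from h import *
st()"
```

```text
clk 11.63 tcp [ 0.6074 -0.0582  0.1072] yang 80.6 q6 1.555 F [-1.6  3.4  3.1] Ftool [-2.1 -3.1 -3.1] T [0.689 0.184 0.403] e6 -0.019 w 0.43 ff 60.3
```

Request:
play_rows(
  deltas=[
    [0,0,0,1],
    [0,0,0,2],
  ],
)

```text
clock: 11.8
tcp_pos: [0.6074, -0.0582, 0.1072]
orientation: [-0.0, 0.995, -0.099, 0.0]
contact_force: [-1.0, 3.9, 4.3]
width: 0.43
finger_force: 60.8
```

```bash
python3 -c "
from h import *
st()"
```

```text
clk 11.8 tcp [ 0.6074 -0.0582  0.1072] yang 78.6 q6 1.59 F [-1.   3.9  4.3] Ftool [-1.8 -3.6 -4.3] T [0.734 0.117 0.274] e6 -0.021 w 0.43 ff 60.8
```

Request:
play_rows(
  deltas=[
    [0,0,0,1],
    [0,0,0,2],
  ],
)

```text
clock: 11.97
tcp_pos: [0.6074, -0.0582, 0.1072]
orientation: [-0.0, 0.993, -0.117, 0.0]
contact_force: [-1.6, 3.3, 4.9]
width: 0.426
finger_force: 60.6
```

```bash
python3 -c "
from h import *
st()"
```

```text
clk 11.97 tcp [ 0.6074 -0.0582  0.1072] yang 76.6 q6 1.625 F [-1.6  3.3  4.9] Ftool [-2.3 -2.9 -4.9] T [0.807 0.11  0.294] e6 -0.118 w 0.426 ff 60.6
```

Request:
play_rows(
  deltas=[
    [0,0,0,1],
    [0,0,0,2],
  ],
)

```text
clock: 12.13
tcp_pos: [0.6074, -0.0582, 0.1071]
orientation: [-0.0, 0.991, -0.134, 0.0]
contact_force: [0.0, 5.1, 2.9]
width: 0.429
finger_force: 60.6
```

```bash
python3 -c "
from h import *
st()"
```

```text
clk 12.13 tcp [ 0.6074 -0.0582  0.1071] yang 74.6 q6 1.66 F [0.  5.1 2.9] Ftool [-1.3 -4.9 -2.9] T [0.889 0.105 0.344] e6 -0.145 w 0.429 ff 60.6
```

Request:
play_rows(
  deltas=[
    [0,0,0,1],
    [0,0,0,2],
  ],
)

```text
clock: 12.3
tcp_pos: [0.6074, -0.0582, 0.1072]
orientation: [-0.0, 0.989, -0.151, 0.0]
contact_force: [-1.6, 4.9, 4.4]
width: 0.431
finger_force: 59.4
```

```bash
python3 -c "
from h import *
st()"
```

```text
clk 12.3 tcp [ 0.6074 -0.0582  0.1072] yang 72.7 q6 1.694 F [-1.6  4.9  4.4] Ftool [-3.  -4.2 -4.4] T [0.854 0.093 0.977] e6 0.562 w 0.431 ff 59.4
```

Request:
play_rows(
  deltas=[
    [0,0,0,1],
    [0,0,0,2],
    [0,0,0,3],
  ],
)

```text
clock: 12.55
tcp_pos: [0.6074, -0.0582, 0.1072]
orientation: [-0.0, 0.984, -0.177, 0.0]
contact_force: [-0.1, 5.0, 3.9]
width: 0.427
finger_force: 59.5
```

```bash
python3 -c "
from h import *
st()"
```

```text
clk 12.55 tcp [ 0.6074 -0.0582  0.1072] yang 69.6 q6 1.746 F [-0.1  5.   3.9] Ftool [-1.9 -4.7 -3.9] T [0.904 0.079 1.171] e6 0.772 w 0.427 ff 59.5
```

Request:
play_rows(
  deltas=[
    [0,0,0,0],
    [0,0,0,0],
    [0,0,0,0],
    [0,0,0,0],
    [0,0,-0.005,0],
    [0,0,-0.02,0],
    [0,0,-0.045,0],
    [0,0,-0.075,0],
    [0,0,-0.105,0],
    [0,0,-0.118,0],
    [0,0,-0.118,0],
    [0,0,-0.118,0],
  ],
  hand=1,
)

```text
clock: 13.55
tcp_pos: [0.6079, -0.0586, 0.226]
orientation: [0.0, 0.984, -0.176, 0.001]
contact_force: [-0.8, -0.3, -1.0]
width: 0.999
finger_force: 0.0
```

```bash
python3 - <<'E'
from h import *
o=st((.404,-.254,.1)); print(o["q"].round(3), "pink",plane("top",(342,310),.024).round(3))
E
```

```text
clk 13.55 tcp [ 0.6079 -0.0586  0.226 ] yang 69.7 q6 1.745 F [-0.8 -0.3 -1. ] Ftool [-0.7  0.5  1. ] T [ 0.068 -0.026  0.061] e6 0.001 w 0.999 ff 0.0
shift [-0.1237  0.254   0.1257]
[-0.18   0.15   1.431 -0.     1.559  1.745] pink [ 0.19  -0.357  0.024]
```

Request:
play_rows(
  deltas=[
    [-0.018,0.036,0,-7],
    [-0.036,0.072,0,-14],
    [-0.054,0.108,0,-21],
    [-0.072,0.144,0.02,-28],
    [-0.09,0.18,0.05,-35],
    [-0.108,0.216,0.08,-42],
    [-0.122,0.252,0.11,-49],
    [-0.122,0.252,0.14,-56],
    [-0.122,0.252,0.156,-63],
    [-0.122,0.252,0.156,-70],
    [-0.122,0.252,0.156,-77],
    [-0.122,0.252,0.156,-84],
    [-0.122,0.252,0.156,-90],
    [-0.122,0.252,0.156,-90],
    [-0.122,0.252,0.156,-90],
  ],
)

```text
clock: 14.8
tcp_pos: [0.4044, -0.2516, 0.0674]
orientation: [-0.001, 0.822, 0.57, -0.0]
contact_force: [0.4, -0.3, -0.1]
width: 0.998
finger_force: 0.0
```

```bash
python3 - <<'E'
from h import *
st((.4065,-.2527,.01))
S=vision.snapshot("side")
cv2.imwrite("pics/b1.png",cv2.resize(S[190:300,250:380],(780,600),interpolation=cv2.INTER_CUBIC))
E
```

```text
clk 14.8 tcp [ 0.4044 -0.2516  0.0674] yang 159.5 q6 -0.307 F [ 0.4 -0.3 -0.1] Ftool [-0.1  0.5  0.1] T [-0.042 -0.015  0.028] e6 -0.847 w 0.998 ff 0.0
shift [-0.0004  0.0026  0.0574]
```

View pics/b1.png

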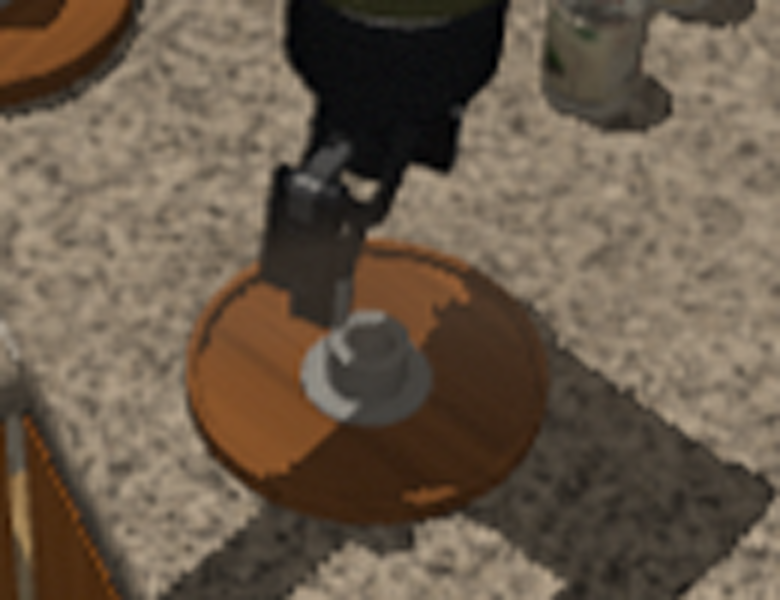

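```bash
python3 - <<'E'
from h import *
for z in (.07,.08,.09,.1,.11): print(z,plane("side",(303,249.6),z).round(3))
for z in (.0,.036): print("hub top",plane("side",(250+375/6,190+325*11/60),.036).round(4))
E
```

```text
0.07 [ 0.384 -0.235  0.07 ]
0.08 [ 0.377 -0.235  0.08 ]
0.09 [ 0.369 -0.236  0.09 ]
0.1 [ 0.362 -0.236  0.1  ]
0.11 [ 0.355 -0.236  0.11 ]
hub top [ 0.4126 -0.2554  0.036 ]
hub top [ 0.4126 -0.2554  0.036 ]
```

Request:
play_rows(
  deltas=[
    [0,0.001,0.01,0],
    [0,0.002,0.02,0],
    [0,0.002,0.03,0],
    [0,0.002,0.04,0],
    [0,0.002,0.047,0],
    [0,0.002,0.051,0],
    [0,0.002,0.054,0],
    [0,0.002,0.055,0],
    [0,0.002,0.055,0],
  ],
  hand=0.3,
)

```text
clock: 15.6
tcp_pos: [0.4074, -0.2531, 0.014]
orientation: [-0.0, 0.821, 0.571, -0.0]
contact_force: [0.1, -0.2, -0.2]
width: 0.649
finger_force: 0.0
```

```bash
python3 - <<'E'
from h import *
st((.4065,-.2527,.01))
E
```

```text
clk 15.6 tcp [ 0.4074 -0.2531  0.014 ] yang 159.7 q6 -0.309 F [ 0.1 -0.2 -0.2] Ftool [-0.1  0.2  0.2] T [-0.069 -0.03  -0.011] e6 0.003 w 0.649 ff 0.0
shift [ 0.0001 -0.001   0.004 ]
```

Request:
play_rows(
  deltas=[
    [0,0,0.002,0],
    [0,0,0.004,0],
    [0,0,0.006,0],
    [0,0,0.007,0],
    [0,0,0.007,0],
  ],
)

```text
clock: 16.02
tcp_pos: [0.4072, -0.253, 0.0069]
orientation: [-0.0, 0.821, 0.572, -0.0]
contact_force: [0.7, 0.1, 0.7]
width: 0.649
finger_force: 0.0
```

```bash
python3 - <<'E'
from h import *
st((.4065,-.2527,.005))
E
```

```text
clk 16.02 tcp [ 0.4072 -0.253   0.0069] yang 159.7 q6 -0.309 F [0.7 0.1 0.7] Ftool [ 0.3  0.7 -0.7] T [-0.005 -0.002 -0.028] e6 0.0 w 0.649 ff 0.0
shift [ 0.     -0.0008  0.0019]
```

Request:
play_rows(
  deltas=[
    [0,0,0,0],
    [0,0,0,0],
    [0,0,0,0],
    [0,0,0,0],
    [0,0,0,0],
    [0,0,0,0],
  ],
  hand=-1,
)

```text
clock: 16.52
tcp_pos: [0.4074, -0.2532, 0.0078]
orientation: [0.0, 0.821, 0.572, -0.0]
contact_force: [-3.2, 2.5, 7.3]
width: 0.319
finger_force: 58.6
```

```bash
python3 - <<'E'
from h import *
st((.4065,-.2527,.005))
E
```

```text
clk 16.52 tcp [ 0.4074 -0.2532  0.0078] yang 159.7 q6 -0.309 F [-3.2  2.5  7.3] Ftool [ 1.2 -3.9 -7.3] T [ 0.371  0.55  -0.053] e6 -0.048 w 0.319 ff 58.6
shift [ 0.0001 -0.0011  0.0028]
```

Request:
play_rows(
  deltas=[
    [0,0,0,0],
    [0,0,0,0],
    [0,0,-0.003,7],
    [0,0,-0.003,14],
    [0,0,-0.003,21],
    [0,0,-0.003,28],
    [0,0,-0.003,35],
    [0,0,-0.003,42],
    [0,0,-0.003,49],
    [0,0,-0.003,56],
    [0,0,-0.003,63],
    [0,0,-0.003,70],
    [0,0,-0.003,77],
    [0,0,-0.003,84],
    [0,0,-0.003,90],
    [0,0,-0.003,90],
  ],
  hand=0.3,
)

```text
clock: 17.85
tcp_pos: [0.4074, -0.2531, 0.01]
orientation: [0.0, 0.984, -0.179, 0.0]
contact_force: [-1.0, 0.1, 0.1]
width: 0.651
finger_force: 0.0
```

Request:
play_rows(
  deltas=[
    [0,0,0,0],
    [0,0,0,0],
    [0,0,0,0],
    [0,0,0,0],
    [0,0,0,0],
    [0,0,0,0],
  ],
  hand=-1,
)

```text
clock: 18.35
tcp_pos: [0.4077, -0.2532, 0.0103]
orientation: [0.0, 0.984, -0.175, 0.0]
contact_force: [0.6, -0.2, 1.9]
width: -0.002
finger_force: 1.2
```

```bash
python3 - <<'E'
from h import *
st((.4065,-.2527,.005))
S=vision.snapshot("side")
cv2.imwrite("pics/b2.png",cv2.resize(S[205:300,260:370],(770,600),interpolation=cv2.INTER_CUBIC))
E
```

```text
clk 18.35 tcp [ 0.4077 -0.2532  0.0103] yang 69.8 q6 1.261 F [ 0.6 -0.2  1.9] Ftool [ 0.6 -0.  -1.9] T [-0.002 -0.212 -0.061] e6 -0.036 w -0.002 ff 1.2
shift [-0.0014 -0.0001  0.0053]
```

View pics/b2.png

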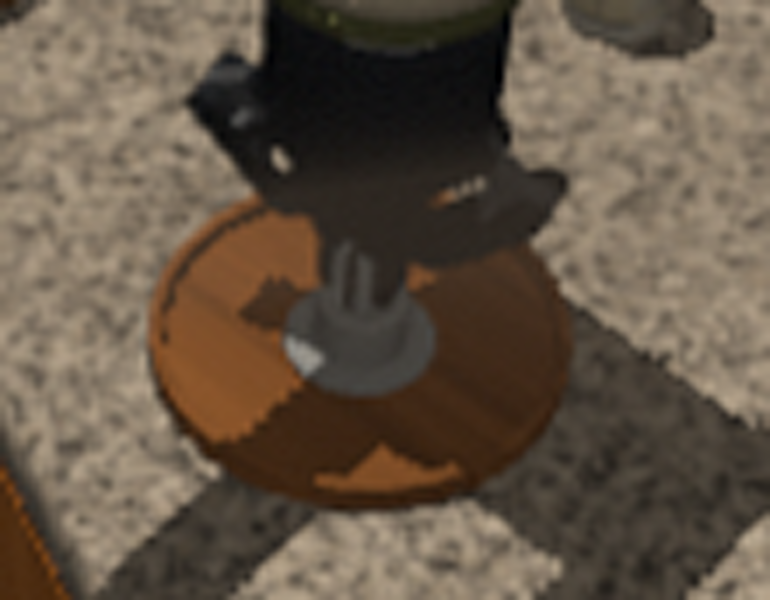

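Request:
play_rows(
  deltas=[
    [0,0,-0.004,0],
    [0,0,-0.006,0],
    [0,0,-0.006,0],
  ],
)

```text
clock: 18.65
tcp_pos: [0.4074, -0.2532, 0.0165]
orientation: [0.0, 0.984, -0.176, 0.0]
contact_force: [-0.5, 0.2, 0.6]
width: 0.003
finger_force: 0.0
```

Request:
play_rows(
  deltas=[
    [0,0,0,0],
    [0,0,0,0],
    [0,0,0,0],
    [0,0,0,0],
    [0,0,0.004,0],
    [0,0,0.008,0],
    [0,0,0.012,0],
    [0,0,0.014,0],
    [0,0,0.014,0],
  ],
  hand=0.3,
)

```text
clock: 19.4
tcp_pos: [0.4067, -0.2526, 0.0011]
orientation: [-0.0, 0.984, -0.176, -0.001]
contact_force: [0.7, -0.1, 0.9]
width: 0.646
finger_force: 0.0
```

```bash
python3 - <<'E'
from h import *
st((.4075,-.2532,-.01))
print(plane("side",(311.4,258.8),.0095),plane("side",(250+366/6,190+372*11/60),.0095))
E
```

```text
clk 19.4 tcp [ 0.4067 -0.2526  0.0011] yang 69.7 q6 1.262 F [ 0.7 -0.1  0.9] Ftool [ 0.7 -0.1 -0.9] T [-0.053  0.015  0.011] e6 -0.0 w 0.646 ff 0.0
shift [0.0009 0.0003 0.0111]
[ 0.4049319  -0.25484855  0.0095    ] [ 0.40653351 -0.2537415   0.0095    ]
```

Request:
play_rows(
  deltas=[
    [0,0,0.002,0],
    [0,0,0.004,0],
    [0,0,0.006,0],
    [0,0,0.008,0],
    [0,0,0.008,0],
  ],
)

```text
clock: 19.82
tcp_pos: [0.4071, -0.2529, -0.0064]
orientation: [-0.0, 0.984, -0.176, -0.0]
contact_force: [-0.3, 0.6, -0.3]
width: 0.651
finger_force: 0.0
```

Request:
play_rows(
  deltas=[
    [0,0,0.001,0],
    [0,0,0.002,0],
    [0,0,0.003,0],
    [0,0,0.003,0],
  ],
)

```text
clock: 20.15
tcp_pos: [0.4073, -0.253, -0.0091]
orientation: [-0.0, 0.984, -0.176, -0.0]
contact_force: [0.1, -0.0, 0.3]
width: 0.65
finger_force: 0.0
```

```bash
python3 - <<'E'
from h import *
st((.4075,-.2532,-.01))
E
```

```text
clk 20.15 tcp [ 0.4073 -0.253  -0.0091] yang 69.7 q6 1.262 F [ 0.1 -0.   0.3] Ftool [ 0.1 -0.  -0.3] T [ 0.003 -0.007  0.001] e6 0.0 w 0.65 ff 0.0
shift [0.0002 0.0001 0.0009]
```

Request:
play_rows(
  deltas=[
    [0,0,0,0],
    [0,0,0,0],
    [0,0,0,0],
    [0,0,0,0],
    [0,0,0,0],
    [0,0,0,0],
  ],
  hand=-1,
)

```text
clock: 20.65
tcp_pos: [0.4075, -0.2533, -0.0084]
orientation: [0.0, 0.984, -0.176, 0.0]
contact_force: [-2.9, 2.4, 6.1]
width: 0.356
finger_force: 59.1
```

```bash
python3 - <<'E'
from h import *
st((.4075,-.2532,-.01))
E
```

```text
clk 20.65 tcp [ 0.4075 -0.2533 -0.0084] yang 69.7 q6 1.262 F [-2.9  2.4  6.1] Ftool [-3.5 -1.3 -6.1] T [ 0.153  0.358 -0.077] e6 -0.077 w 0.356 ff 59.1
shift [-0.0001 -0.      0.0016]
```

Request:
play_rows(
  deltas=[
    [0,0,0,0],
    [0,0,0,0],
    [0,0,0,0],
    [0,0,0,-7],
    [0,0,0,-14],
    [0,0,0,-21],
    [0,0,0,-28],
    [0,0,0,-35],
    [0,0,0,-42],
    [0,0,0,-49],
    [0,0,0,-56],
    [0,0,0,-63],
    [0,0,0,-70],
    [0,0,0,-77],
    [0,0,0,-84],
    [0,0,0,-90],
    [0,0,0,-90],
    [0,0,0,-90],
  ],
  hand=0.3,
)

```text
clock: 22.15
tcp_pos: [0.4073, -0.2531, -0.009]
orientation: [-0.0, 0.822, 0.57, -0.0]
contact_force: [-0.4, -0.5, 0.0]
width: 0.65
finger_force: 0.0
```

Request:
play_rows(
  deltas=[
    [0,0,0,0],
    [0,0,0,0],
    [0,0,0,0],
    [0,0,0,0],
    [0,0,0,0],
    [0,0,0,0],
  ],
  hand=-1,
)

```text
clock: 22.65
tcp_pos: [0.4076, -0.2533, -0.0085]
orientation: [0.0, 0.821, 0.571, 0.0]
contact_force: [-2.2, 2.1, 5.7]
width: 0.354
finger_force: 59.5
```

Request:
play_rows(
  deltas=[
    [0,0,-0.003,0],
    [0,0,-0.008,0],
    [0,0,-0.015,0],
    [0,0,-0.02,0],
    [0,0,-0.02,0],
    [0,0,-0.02,0],
  ],
)

```text
clock: 23.15
tcp_pos: [0.4078, -0.2535, 0.0117]
orientation: [0.001, 0.821, 0.572, 0.0]
contact_force: [0.4, -1.1, -2.2]
width: 0.354
finger_force: 59.5
```

```bash
python3 - <<'E'
from h import *
st((.6076,-.0584,.19))
E
```

```text
clk 23.15 tcp [ 0.4078 -0.2535  0.0117] yang 159.7 q6 -0.309 F [ 0.4 -1.1 -2.2] Ftool [-0.9  0.7  2.2] T [-0.012  0.046  0.018] e6 0.002 w 0.354 ff 59.5
shift [ 0.2522  0.12   -0.1782]
```

Request:
play_rows(
  deltas=[
    [0,0,-0.015,0],
    [0,0,-0.035,0],
    [0,0,-0.06,0],
    [0,0,-0.085,0],
    [0,0,-0.11,0],
    [0,0,-0.135,0],
    [0,0,-0.16,0],
    [0,0,-0.175,0],
    [0.01,0.005,-0.18,0],
    [0.03,0.015,-0.18,0],
    [0.058,0.028,-0.18,0],
    [0.087,0.042,-0.18,0],
    [0.116,0.055,-0.18,0],
    [0.145,0.069,-0.18,0],
    [0.174,0.083,-0.18,0],
    [0.203,0.097,-0.18,0],
    [0.228,0.109,-0.18,0],
    [0.244,0.117,-0.18,0],
    [0.252,0.12,-0.18,0],
    [0.252,0.12,-0.18,0],
  ],
)

```text
clock: 24.82
tcp_pos: [0.6076, -0.0562, 0.1895]
orientation: [-0.001, 0.82, 0.572, -0.001]
contact_force: [-0.2, 0.8, -2.7]
width: 0.353
finger_force: 59.8
```

Request:
play_rows(
  deltas=[
    [0,0,0,0],
    [0,0,0,0],
    [0,0,0,0],
  ],
)

```text
clock: 25.07
tcp_pos: [0.6066, -0.0593, 0.191]
orientation: [-0.0, 0.821, 0.571, -0.0]
contact_force: [-0.1, -0.2, -2.6]
width: 0.355
finger_force: 59.8
```

```bash
python3 - <<'E'
from h import *
S=vision.snapshot("side"); cv2.imwrite("pics/c1.png",S)
st((.6076,-.0584,.17))
E
```

```text
clk 25.12 tcp [ 0.6067 -0.0593  0.1912] yang 159.6 q6 0.174 F [-0.5  0.6 -1.9] Ftool [ 0.4 -0.6  1.9] T [ 0.006 -0.013  0.027] e6 -0.006 w 0.356 ff 59.8
shift [0.0012 0.0005 0.0212]
```

Request:
play_rows(
  deltas=[
    [0.0005,0.0003,0.003,0],
    [0.001,0.0005,0.006,0],
    [0.001,0.0005,0.01,0],
    [0.001,0.0005,0.014,0],
    [0.001,0.0005,0.018,0],
    [0.001,0.0005,0.021,0],
    [0.001,0.0005,0.024,0],
    [0.001,0.0005,0.027,0],
    [0.001,0.0005,0.027,0],
  ],
)

```text
clock: 25.87
tcp_pos: [0.6077, -0.0575, 0.1631]
orientation: [-0.0, 0.821, 0.572, -0.0]
contact_force: [-0.3, 1.4, -2.1]
width: 0.355
finger_force: 59.8
```

```bash
python3 - <<'E'
from h import *
st((.6076,-.0584,.135))
E
```

```text
clk 25.87 tcp [ 0.6077 -0.0575  0.1631] yang 159.7 q6 0.176 F [-0.3  1.4 -2.1] Ftool [ 1.2 -0.8  2.1] T [-0.041  0.021 -0.027] e6 -0.0 w 0.355 ff 59.8
shift [-0.0009  0.0003  0.0281]
```

Request:
play_rows(
  deltas=[
    [-0.0003,0,0.002,0],
    [-0.0004,0,0.004,0],
    [-0.0004,0,0.006,0],
    [-0.0004,0,0.008,0],
    [-0.0004,0,0.01,0],
    [-0.0004,0,0.012,0],
    [-0.0004,0,0.014,0],
    [-0.0004,0,0.016,0],
    [-0.0004,0,0.018,0],
    [-0.0004,0,0.018,0],
    [-0.0004,0,0.018,0],
  ],
)

```text
clock: 26.78
tcp_pos: [0.6079, -0.058, 0.1459]
orientation: [-0.0, 0.821, 0.572, -0.0]
contact_force: [0.5, -0.2, -2.1]
width: 0.357
finger_force: 59.8
```

```bash
python3 - <<'E'
from h import *
st((.6076,-.0584,.135))
E
```

```text
clk 26.78 tcp [ 0.6079 -0.058   0.1459] yang 159.7 q6 0.175 F [ 0.5 -0.2 -2.1] Ftool [-0.   0.5  2.1] T [ 0.013 -0.018  0.045] e6 0.0 w 0.357 ff 59.8
shift [-0.0005 -0.0001  0.0109]
```

Request:
play_rows(
  deltas=[
    [0,0,0.001,0],
    [0,0,0.002,0],
    [0,0,0.003,0],
    [0,0,0.004,0],
    [0,0,0.005,0],
    [0,0,0.006,0],
    [0,0,0.006,0],
  ],
)

```text
clock: 27.37
tcp_pos: [0.6078, -0.0579, 0.1397]
orientation: [-0.0, 0.821, 0.572, -0.0]
contact_force: [-0.9, 0.4, -3.0]
width: 0.357
finger_force: 59.8
```

```bash
python3 - <<'E'
from h import *
st((.6076,-.0584,.135))
E
```

```text
clk 27.37 tcp [ 0.6078 -0.0579  0.1397] yang 159.7 q6 0.175 F [-0.9  0.4 -3. ] Ftool [ 0. -1.  3.] T [ 0.007 -0.016 -0.019] e6 -0.0 w 0.357 ff 59.8
shift [-0.0006 -0.      0.0047]
```

Request:
play_rows(
  deltas=[
    [0,0,0.0005,0],
    [0,0,0.001,0],
    [0,0,0.0015,0],
    [0,0,0.002,0],
    [0,0,0.002,0],
  ],
)

```text
clock: 27.78
tcp_pos: [0.6082, -0.058, 0.1389]
orientation: [0.0, 0.821, 0.572, 0.0]
contact_force: [-2.7, 0.9, 4.6]
width: 0.359
finger_force: 60.3
```

Request:
play_rows(
  deltas=[
    [0,0,0.0005,0],
    [0,0,0.001,0],
    [0,0,0.001,0],
  ],
)

```text
clock: 28.03
tcp_pos: [0.6084, -0.058, 0.1388]
orientation: [0.001, 0.821, 0.572, 0.0]
contact_force: [-5.7, 1.1, 10.6]
width: 0.355
finger_force: 60.9
```

Request:
play_rows(
  deltas=[
    [0,0,-0.0008,0],
    [0,0,-0.0016,0],
    [0,0,-0.0018,0],
    [0,0,-0.0018,0],
  ],
)

```text
clock: 28.37
tcp_pos: [0.6082, -0.058, 0.139]
orientation: [0.0, 0.821, 0.572, 0.0]
contact_force: [-0.7, 0.2, 1.7]
width: 0.349
finger_force: 60.1
```

```bash
python3 - <<'E'
from h import *
st((.6076,-.0584,.135))
E
```

```text
clk 28.37 tcp [ 0.6082 -0.058   0.139 ] yang 159.7 q6 0.175 F [-0.7  0.2  1.7] Ftool [-0.1 -0.7 -1.7] T [ 0.007  0.08  -0.01 ] e6 0.004 w 0.349 ff 60.1
shift [-0.0006 -0.0004  0.004 ]
```

Request:
play_rows(
  deltas=[
    [0,0,0,0],
    [0,0,0,0],
    [0,0,0,0],
    [0,0,0,0],
    [0,0,0,0],
    [0,0,0,0],
  ],
  hand=0.3,
)

```text
clock: 28.87
tcp_pos: [0.608, -0.058, 0.1388]
orientation: [-0.0, 0.821, 0.572, -0.0]
contact_force: [-0.9, 0.1, -0.4]
width: 0.648
finger_force: 0.0
```

Released. Now I'll lift straight up and move the arm clear, then look.

Request:
play_rows(
  deltas=[
    [0,0,-0.005,0],
    [0,0,-0.015,0],
    [0,0,-0.03,0],
    [0,0,-0.05,0],
    [0,0,-0.08,0],
    [0,0,-0.1,0],
    [-0.03,0,-0.1,0],
    [-0.07,0,-0.1,0],
    [-0.11,0,-0.1,0],
    [-0.15,0,-0.1,0],
    [-0.19,0,-0.1,0],
    [-0.21,0,-0.1,0],
    [-0.21,0,-0.1,0],
    [-0.21,0,-0.1,0],
  ],
)

```text
clock: 30.03
tcp_pos: [0.5349, -0.2561, 0.24]
orientation: [0.0, 0.821, 0.57, 0.0]
contact_force: [0.3, -0.1, -0.3]
width: 0.653
finger_force: 0.0
```

```bash
python3 - <<'E'
from h import *
st()
S=vision.snapshot("side");T=vision.snapshot("top")
o=cv2.hconcat([cv2.resize(S[115:215,185:285],(400,400),interpolation=cv2.INTER_CUBIC),cv2.resize(T[100:200,175:275],(400,400),interpolation=cv2.INTER_CUBIC)])
cv2.imwrite("pics/d1.png",o)
for n,I in(("side",S),("top",T)):
    hsv=cv2.cvtColor(I,cv2.COLOR_BGR2HSV); m=(((hsv[...,0]<8)|(hsv[...,0]>172))&(hsv[...,1]>190)&(hsv[...,2]>70)).astype(np.uint8)
    for c in cv2.findContours(cv2.dilate(m,np.ones((3,3))),0,1)[0]:
        if cv2.contourArea(c)>60: print(n,"cap",np.round(cv2.minEnclosingCircle(c)[0],1))
E
```

```text
clk 30.03 tcp [ 0.5349 -0.2561  0.24  ] yang 159.6 q6 -0.176 F [ 0.3 -0.1 -0.3] Ftool [0.  0.3 0.3] T [ 0.024 -0.007 -0.01 ] e6 -0.251 w 0.653 ff 0.0
side cap [352.1 178.7]
side cap [366.5 163. ]
side cap [329.  149.9]
```

View pics/d1.png

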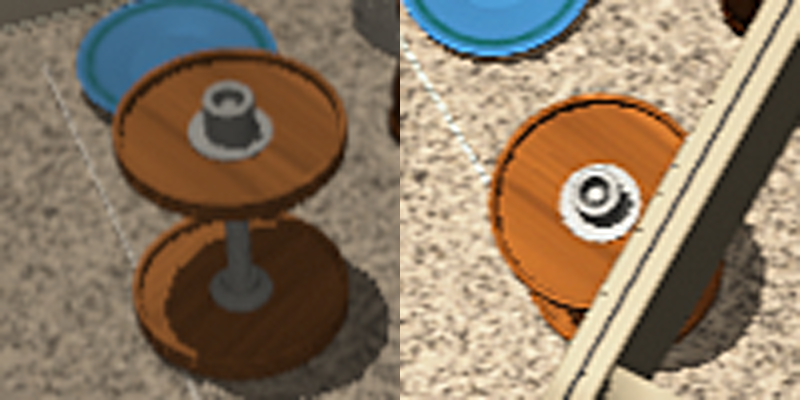

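The shelf sits level on the nut, the hub is on the post with the tip visible in its bore, and the jar caps are at their old pixels. The arm is clear, so I'm handing in.

```bash
python3 -c "
from rig import ctrl
print(ctrl.hand_in())"
```

```text
the job is handed in; nothing more can be done
None
```

I handed the job in with the big nut hard home, the shelf level on it and released, and the jars unmoved, but I over-tightened: my last step peaked at about 1.17 N m (about 0.9 above running), past the 0.4–0.7 target, and probably dragged the small nut round 2–3°, which I could not confirm in the images.

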